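Shortbread on the turner, held over the lunch box

TASK

Slide the turner under the square of shortbread in the baking tray, lift it out, carry it across, clear of the mugs and beaker in between, and hold it level just above the empty side of the lunch box, about 2 cm clear of the rim, centred and turned square with the walls so that it would go straight down without catching, ready for me to ease it off. Do not put it down: finish while still holding the turner, with the shortbread lying on its blade and neither of them touching the box or the yoghurt pot. Touch the shortbread only with the turner, and leave the biscuits, mugs, beaker, lunch box and yoghurt pot as they stand.

Things in the scene. Friction and masses are not known exactly. Their poses are not given: they have to be found in the camera images.
- shortbread: pale golden square of shortbread, 76 x 76 x 16 mm, about 80 g, slippery; lies flat in the right half of the tray, 4 to 27 mm from the tray's far wall and roughly square with it. Its lower edge is bevelled all round (8 mm in, 4 mm up), so a thin blade on the tray floor gets under it once it is pushed against the far wall. Origin: centre of the underside; x, y along its sides, z up.
- shortbread_centre (a point): centre of the shortbread, 8 mm above its underside; same axes as the shortbread
- turner: cranked kitchen turner (fish slice), 180 g, standing steadily on its flat blade at the right. Origin: the grip in the middle of the black handle; x along the handle to the blade's front edge, y across, z up. Handle level, 22 mm wide (y), 16 mm thick (z), x = -80 to +32 mm, 58 to 74 mm above the worktop: pinch it from above. A neck slopes from it to the blade's heel at x = +85 mm.
- turner_edge (a point): middle of the turner blade's front edge, on its underside: 185 mm ahead of and 66 mm below the grip; axes of the turner. The blade is flat steel, 100 mm long, 56 mm wide at the heel and 72 mm at the front, 2.5 mm thick, tapering to 1.2 mm over the last 25 mm. The turner's centre of mass lies near the heel.
- tray_floor (a point): middle of the upper face of the floor of the aluminium baking tray, 2 mm above the worktop. The tray does not slide. x points to the tray's far wall, y to its left, z up. Outside 270 (x) x 220 (y) mm; inner faces of the walls at x = +-131 and y = +-106 mm; the rim stands 16 mm above the floor.
- biscuit_a: round brown biscuit with dark chips, 64 mm across, 12 mm thick, in the left half of the tray, far end; origin at the centre of its underside; stays there
- biscuit_b: round brown biscuit of the same size in the left half of the tray, near end; origin at the centre of its underside; stays there
- lunchbox: open white lunch box of 0.4 kg, 118 (x) x 221 (y) x 55 mm high, walls 3 mm, with a divider across its middle making two compartments, each 112 (x) x 106 (y) mm inside; the right one (-y) is empty, the left one (+y) holds the yoghurt pot. Origin: centre of the underside; x away from the robot, y left, z up.
- empty_side (a point): centre of the mouth of the empty compartment, level with the box's rim, 55 mm above the worktop; axes of the lunch box
- yoghurt: yoghurt pot 72 mm across and 72 mm high standing in the left compartment, its top 21 mm above the rim; origin at the centre of its underside
- mug_plain: two-tone mug, 92 mm high, 78 mm across without its handle (112 mm with it), standing between tray and lunch box; origin at the middle of its underside's outline
- mug_striped: striped mug, 101 mm high, 86 mm across (120 mm with its handle), standing between tray and lunch box, farther from the robot; origin at the middle of its underside's outline
- beaker: plain plastic beaker, 98 mm high, 72 mm across, standing between tray and lunch box, nearer the robot; origin at the centre of its underside
Not all that is in view belongs to the job. Leave any green look-alike of the shortbread alone.

How it is judged:
On the way:
1. the shortbread lies on the turner's blade, lifted clear of the tray (contact force between shortbread and turner above 0.2 N and contact force between the fingers and turner above 1 N and contact force between shortbread and tray below 0.05 N and z of shortbread_centre in the frame of tray_floor above 0.035 m and angle between shortbread's own z axis and vertical below 0.3 rad), for 0.2 s.
At the end, for the whole second after the job is handed in: The gripper holds the turner; the shortbread rests on its blade alone, level within 0.12 rad, centre 16 to 50 mm above the box rim, within 12 mm (x) and 10 mm (y) of the empty compartment's middle and square to it within 0.12 rad; neither it nor the turner touches box or pot (contact force between shortbread and turner above 0.2 N and contact force between the fingers and turner above 1 N and contact force between each of shortbread, turner, the arm and lunchbox below 0.05 N and contact force between each of shortbread, turner and yoghurt below 0.05 N and contact force between shortbread and the fingers below 0.05 N and z of shortbread_centre in the frame of empty_side between 0.016 and 0.05 m and x of shortbread_centre in the frame of empty_side between -0.012 and 0.012 m and y of shortbread_centre in the frame of empty_side between -0.01 and 0.01 m and (angle between the x axis of shortbread and the x axis of lunchbox, either way round below 0.12 rad or angle between the x axis of shortbread and the y axis of lunchbox, either way round below 0.12 rad) and angle between shortbread's own z axis and vertical below 0.12 rad and linear speed of shortbread below 0.02 m/s); the arm keeps its last pose, push and grip.
It fails at once if the shortbread is touched with the fingers or the arm (contact force between shortbread and the fingers above 0.3 N or contact force between shortbread and the arm above 0.3 N).
It fails at once if a mug or the beaker is pushed or tipped (distance of any of mug_plain, mug_striped, beaker from where it was at the start of the episode above 0.015 m).
It fails at once if a biscuit in the tray is pushed about (distance of any of biscuit_a, biscuit_b from where it was at the start of the episode above 0.015 m).
It fails at once if the lunch box or the yoghurt pot in it is pushed or tipped (distance of lunchbox from where it was at the start of the episode above 0.012 m or distance of yoghurt from where it was at the start of the episode above 0.015 m).
It also fails if it takes over 58 s, if anything falls off the work surface, if the arm or the gripper's body presses on something with over 40 N, if the wrist force passes 120 N, or if a joint passes its speed limit or range.

ROBOT

A 7-joint arm with a two-finger parallel gripper is mounted at the origin on a cart in front of the work surface, level with it; the furniture and walls round the work are solid. World frame = base frame: x ahead of the robot, y to its left, z up, the work surface at z = 0. Lengths are in m, angles in rad, forces in N, time in s.
With the tool pointing down it reaches from about 0.35 to 0.9 m from the base axis. Payload 8.1 kg.
Tool frame: the origin (TCP) lies midway between the tips of the shut fingers; the grasp point (between the pads) lies arm.tcp_to_grasp behind it (arm.tcp_to_grasp is the distance from the TCP to the grasp point, in m); z points along the fingers, y is the line along which they close (so a half turn about z gives the same grasp; the last joint's range is limited). The gripper opens to 92 mm and grips with 3 to 60 N. Pads are 19 mm wide; open, the fingers measure 130 mm over their backs; the gripper's body (75 mm by 190 mm) begins 47 mm behind the grasp point.
Start: joints at [-1.446, 0.434, 0.025, 1.573, -0.012, 1.134, -0.075], TCP at [0.141, 0.609, 0.227] pointing down, gripper open.
Joint ranges: [-2.62, 2.62], [-0.44, 2.09], [-1.27, 1.32], [0.08, 2.57], [-1.32, 4.46], [0.12, 2], [-2.74, 2.74]. Speed limits (rad/s): [2.22, 2.22, 3.01, 3.01, 3.14, 3.14, 3.14].

INTERFACE

Orientations are given as a rotation vector (axis times angle).
In Python, from cell import observe, get_image, arm gives the robot as it stands. The module is installed in compiled form; this text tells all that it offers.
- The arm moves only by the tool drive_tool, never from a script. Its argument "steps" is a list of rows, each a list of 5 numbers: the closure, from 0 (fully open) to 1 (shut), then the shift along the world's x, y, z in mm, then the turn about the world's z in rad. In form: [[hand, x, y, z, roll], ...]. A call has 1 to 20 rows; each row shifts and turns the commanded pose from where the row before left it; what a row does not reach is not made up. A row lasts 1/12 s, in which the tool goes at most 41.7 mm and 7.16 degrees, less where a joint would pass 70% of its speed; a pose out of reach is approached as far as the arm can. A call with a gripper value outside its range is refused whole. The fingers move at their own pace and stop on an object; "grip_force" is the grip in N (left out, the last holds). Time passes only in rows, so rows that do not move let the fingers close. It gives the time, the measured TCP pose, the force, the opening and the grip force at its end, in the units of the state.
- observe(): the state, without advancing time (a new reading comes with each control period).
- get_image(name): name is "side" or "top" or "wrist"; returns a dict with "image" (400x640x3 uint8, red, green, blue), "vfov" (degrees; the focal length in pixels is half the picture's height over the tangent of half this angle, whatever the lens; pixels are square), "cx", "cy" (the principal point, pixels), "k1" (the pictures are not rectified: a ray, as slopes to the right and down, at radius r is drawn at 1 + k1 r^2 times it, then the intrinsics apply), "xyz" and "attitude" of the camera in the world. Camera axes: x right, y down, z forward; pixel columns grow to the right and rows downward; lengths in m; the calibration is good to about 2 mm. A picture is of the moment at which its call begins. There is no depth.
- arm.sign_off(): hands the job in; it is judged then, once.
The state is a dict: "clock": time; "joints": joint angles; "dq": joint speeds; "joint_efforts": joint torques, N m; "position": TCP position; "ee_rot": TCP orientation; "force": force on the tool from outside, world axes, zero at the start; "ft_torque": the same for the moment, N m; "width": opening from 0.0 (shut) to 1.0 (fully open); "gripper_force": force on a finger pad.
Only numpy, scipy, OpenCV 4.12 (cv2) and the standard library are available. Lean on these libraries where they do the work, as an engineer would, in place of code of your own. Each camera call takes 0.05 s, during which the arm holds its last target. There are 200 camera calls.

## Working session

There is one attempt and no reset: what is moved stays moved. The work goes in short steps, Python scripts to look and compute and a tool call to move; the robot and the scene stay as the last step left them, time stands still between calls to the robot, and variables do not carry over. Pictures are saved under pics/ and viewed, at most 10 in all, crops included, and the job is handed in when it is done.

Besides the shell and the picture viewer there is one more tool, called after "Call:" as name(argument=value, ...), one argument or row to a line, values as JSON. drive_tool: Moves the arm, as the interface text tells. Its arguments: {"type":"object","properties":{"steps":{"type":"array"},"grip_force":{"type":"number"}},"required":["steps"]}

```bash
mkdir -p pics; cat > h.py <<'E'
import numpy as np, cv2
from scipy.spatial.transform import Rotation as R
from cell import observe, get_image, arm
def cam(n):
    d=get_image(n); return d
def att(d):
    a=np.array(d["attitude"],float)
    return a if a.shape==(3,3) else (R.from_rotvec(a).as_matrix() if a.size==3 else R.from_quat(a).as_matrix())
def K(d):
    h=d["image"].shape[0]; f=h/2/np.tan(np.radians(d["vfov"])/2)
    return np.array([[f,0,d["cx"]],[0,f,d["cy"]],[0,0,1]])
def px2w(d,uv,z):
    uv=np.array(uv,float).reshape(-1,1,2)
    k=K(d); q=(uv[:,0]-[k[0,2],k[1,2]])/k[0,0]; s=q.copy()
    for _ in range(30): s=q/(1+d["k1"]*(s**2).sum(1,keepdims=True))
    v=np.c_[s,np.ones(len(s))]@att(d).T
    c=np.array(d["xyz"]); return c+v*((z-c[2])/v[:,2])[:,None]
def w2px(d,p):
    p=np.array(p,float).reshape(-1,3); v=(p-np.array(d["xyz"]))@att(d); s=v[:,:2]/v[:,2:]
    s=s*(1+d["k1"]*(s**2).sum(1,keepdims=True)); k=K(d); return s*k[0,0]+[k[0,2],k[1,2]]
def save(d,n): cv2.imwrite("pics/"+n,d["image"][:,:,::-1])
E
python3 - <<'E'
from h import *
import pickle
for n in("top","side","wrist"):
    d=cam(n); save(d,n+"0.png"); pickle.dump(d,open(n+"0.pkl","wb")); print(n,{k:v for k,v in d.items() if k!="image"})
print(observe(),arm.tcp_to_grasp)
E
```

```text
top {'vfov': 53.465943950991424, 'cx': 318.3682530487063, 'cy': 205.86915035416672, 'k1': 0.010474801718086516, 'xyz': array([ 0.44410609, -0.14043122,  1.38189474]), 'attitude': array([-2.16992185,  2.21658778, -0.07473751])}
side {'vfov': 57.9720368654992, 'cx': 322.7034646069361, 'cy': 198.16257608028712, 'k1': 0.024632246217173435, 'xyz': array([-0.15329743, -0.60835397,  1.16439304]), 'attitude': array([-2.23598284,  1.20465974, -0.38648844])}
wrist {'vfov': 65.35516944047848, 'cx': 314.3292091636809, 'cy': 200.23760744311195, 'k1': 0.0074102148165662044, 'xyz': array([0.0632921 , 0.62729453, 0.38417203]), 'attitude': array([2.26897157, 1.80183095, 0.2689265 ])}
{'clock': 0.15, 'joints': array([-1.44560264,  0.43503961,  0.02501128,  1.5738851 , -0.01160246,
        1.13396182, -0.07511996]), 'dq': array([-0.00017376, -0.00302059,  0.00064562, -0.00098105, -0.00045761,
        0.0006948 ,  0.000773  ]), 'joint_efforts': array([ 1.27751260e-03, -6.68263149e+01,  9.85757634e-01, -3.14693928e+01,
       -6.04942697e-02,  3.93638585e-02,  1.29670116e-04]), 'position': array([0.14112387, 0.60847564, 0.22614132]), 'ee_rot': array([-3.57235414e-01, -3.12120322e+00,  1.80439239e-03]), 'force': array([-0.09309658, -0.2511256 ,  0.1991458 ]), 'ft_torque': array([-0.0468952 , -0.0043747 ,  0.00735864]), 'gripper_force': 0.0, 'width': 1.0001420009415876} 0.0188
```

View pics/top0.png

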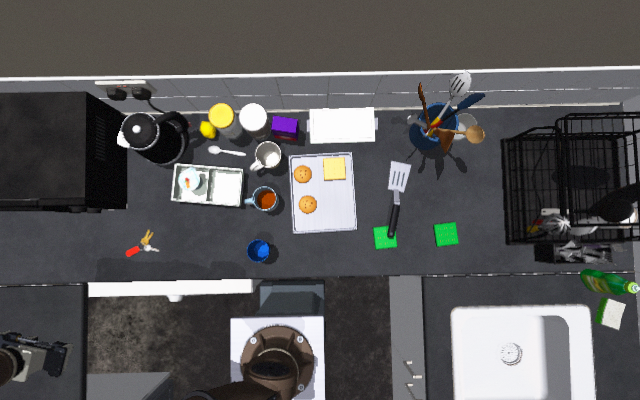

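View pics/side0.png

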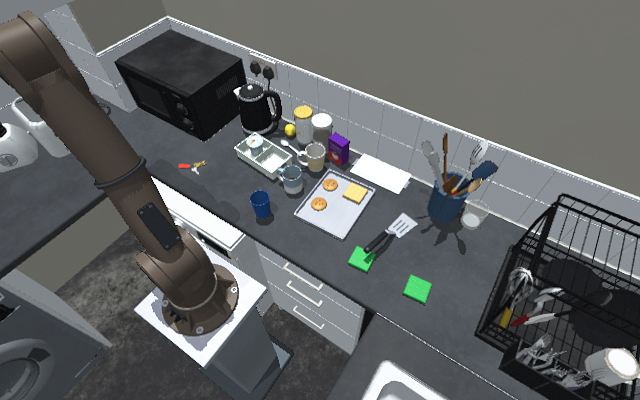

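Top view: the shortbread is at (334,168), in the tray at (323,193). The turner has its handle at (393,220) and blade at (399,177). The lunch box is at (207,186) with its empty side at (228,187), the mugs are at (267,155) and (264,199), and the beaker is at (259,250). Things that could be mistaken for the shortbread: the green squares at (385,237) and (446,234) and the white board at (342,125). The pale golden square at (334,168) matches the description. I'll check it in a crop.

```bash
python3 - <<'E'
import pickle;from h import *
d=pickle.load(open("top0.pkl","rb")); im=d["image"]
c=im[115:245,160:420][:,:,::-1]; cv2.imwrite("pics/crop.png",cv2.resize(c,(780,390),interpolation=cv2.INTER_CUBIC))
def P(n,uv,z): print(n,px2w(d,uv,z).round(4)[:,:2].tolist())
hsv=cv2.cvtColor(im,cv2.COLOR_RGB2HSV)
# shortbread
def rect(m,n,z):
    k,l,s,_=cv2.connectedComponentsWithStats(m.astype(np.uint8))
    for i in range(1,k):
        if s[i,4]>60:
            pts=np.argwhere(l==i)[:,::-1].astype(float)
            w=px2w(d,pts,z)[:,:2]; r=cv2.minAreaRect(w.astype(np.float32)*1000); print(n,s[i],pts.mean(0).round(1),"world mean",w.mean(0).round(4),"rect",np.round(r[0],1),np.round(r[1],1),round(r[2],2))
win=np.zeros(im.shape[:2],bool); win[150:190,318:352]=1
rect(win&(hsv[...,1]>70)&(hsv[...,2]>120)&(hsv[...,0]>14)&(hsv[...,0]<35),"short",.018)
win[:]=0; win[145:240,284:362]=1
m=(win&(im.sum(2)>300)).astype(np.uint8)
rect(m,"tray",.018)
win[:]=0; win[155:215,165:248]=1
rect(win&(im.min(2)>110),"box",.055)
win[:]=0; win[155:242,380:415]=1
rect(win&(im.min(2)>90),"blade",.002)
E
```

```text
short [323 157  23  23 475] [334.  168.4] world mean [ 0.6567 -0.2071] rect [ 656.8 -206.9] [75.8 76. ] 2.22
tray [ 288  152   69   82 5108] [322.1 192.5] world mean [ 0.5743 -0.1642] rect [ 575.1 -164.1] [274.1 223.2] 2.34
box [ 170  163   73   44 2355] [208.1 184.7] world mean [0.6047 0.2178] rect [605.9 223.3] [232.  128.5] 84.04
blade [387 160  25  45 650] [397.9 178.4] world mean [ 0.6195 -0.4309] rect [ 605.8 -423.5] [ 73.9 149.6] 74.61
```

View pics/crop.png

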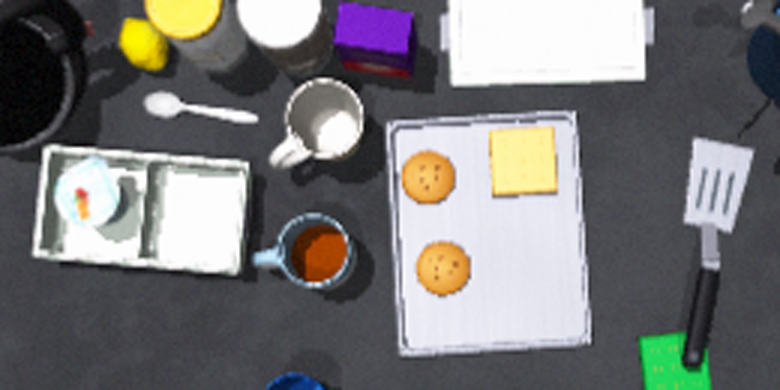

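```bash
python3 - <<'E'
import pickle;from h import *
d=pickle.load(open("top0.pkl","rb"))
C=lambda *p:[(160+x/3,115+y/3) for x,y in p]
print("edge corners",px2w(d,C((695,139),(753,150)),.001).round(4).tolist())
print("heel",px2w(d,C((684,222),(735,232)),.002).round(4).tolist())
print("handle front,rear",px2w(d,C((711,264),(693,360)),.07).round(4).tolist())
print("box rim",px2w(d,C((45,147),(249,161),(243,274),(33,257)),.055).round(4).tolist())
print("mugs/beaker",px2w(d,[(268,154),(265,199.5),(258,250)],.09).round(3).tolist())
w=pickle.load(open("wrist0.pkl","rb")); A=att(w); print("wrist axes x,y,z",A.T.round(3).tolist())
o=observe(); T=R.from_rotvec(o["ee_rot"]).as_matrix(); print("tool",T.T.round(3).tolist(),"cam off in tool",(T.T@(w["xyz"]-o["position"])).round(4), (T.T@A).round(3).tolist())
E
```

```text
edge corners [[0.6802, -0.4111, 0.001], [0.6658, -0.4786, 0.001]]
heel [[0.5829, -0.395, 0.002], [0.5699, -0.454, 0.002]]
handle front,rear [[0.5288, -0.4108, 0.07], [0.4235, -0.3874, 0.07]]
box rim [[0.6767, 0.3281, 0.055], [0.6563, 0.1005, 0.055], [0.5296, 0.1085, 0.055], [0.5535, 0.3414, 0.055]]
mugs/beaker [[0.698, 0.012, 0.09], [0.548, 0.024, 0.09], [0.385, 0.048, 0.09]]
wrist axes x,y,z [[0.227, 0.974, -0.0], [0.932, -0.217, 0.292], [0.284, -0.066, -0.956]]
tool [[-0.974, 0.226, -0.0], [0.226, 0.974, -0.001], [-0.0, -0.001, -1.0]] cam off in tool [ 0.0801  0.0006 -0.158 ] [[-0.001, -0.956, -0.292], [1.0, -0.001, 0.001], [-0.001, -0.292, 0.956]]
```

Call:
drive_tool(
  steps=[
    [0, 20, -20, 10, 0],
    [0, 25, -25, 10, 0],
    [0, 25, -25, 10, 0],
    [0, 25, -25, 10, 0],
    [0, 25, -25, 10, 0],
    [0, 25, -25, 10, 0],
    [0, 25, -25, 5, 0],
    [0, 25, -25, 0, 0],
    [0, 25, -25, 0, 0],
    [0, 25, -25, 0, 0],
    [0, 25, -25, 0, 0],
    [0, 20, -25, 0, 0],
    [0, 15, -25, 0, 0],
    [0, 10, -20, 0, 0],
    [0, 5, -15, 0, 0],
    [0, 0, -10, 0, 0],
    [0, 0, 0, 0, 0],
  ],
)

```text
clock: 1.57
position: [0.4614, 0.2415, 0.2917]
ee_rot: [-0.362, -3.121, 0.001]
force: [-0.7, 0.5, 0.9]
width: 1.001
gripper_force: 0.0
```

```bash
python3 - <<'E'
import pickle;from h import *
d=cam("wrist"); save(d,"w1.png"); pickle.dump(d,open("w1.pkl","wb")); print(d["xyz"])
E
```

```text
[0.3836386  0.26057533 0.44985395]
```

View pics/w1.png

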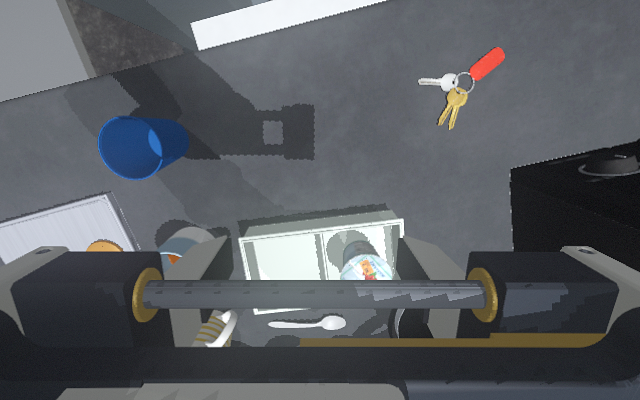

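The near rim of the box runs from about (239,237), its right (-y) corner, to (403,218), its left corner. The divider is near (317,233) and the far right corner near (250,312). I'll get subpixel values by fitting the rim model to edges in both views.

```bash
python3 - <<'E'
import pickle;from h import *
from scipy.optimize import minimize
d=pickle.load(open("w1.pkl","rb"))
print("rim",px2w(d,[(239,237),(403,218),(250,312),(317,233)],.055).round(4).tolist())
t=pickle.load(open("top0.pkl","rb"))
def pts(p,z=.055):
    c,s=np.cos(p[2]),np.sin(p[2]); X,Y=.059,.1105; n=np.linspace(-.97,.97,60)
    L=[(X,Y*n),(-X,Y*n),(X*n,Y),(X*n,-Y)]
    out=[]
    for a,b in L:
        a,b=np.broadcast_arrays(a,b); out.append(np.c_[p[0]+c*a-s*b,p[1]+s*a+c*b,np.full(60,z)])
    return out
G={}
for k,i in (("t",t),("w",d)):
    g=cv2.GaussianBlur(cv2.cvtColor(i["image"],cv2.COLOR_RGB2GRAY).astype(np.float32),(0,0),1.0 if k=="t" else 1.5); G[k]=(cv2.Sobel(g,-1,1,0)/8,cv2.Sobel(g,-1,0,1)/8)
def score(p,views):
    tot=0; c,s=np.cos(p[2]),np.sin(p[2])
    N=[(1,0),(-1,0),(0,1),(0,-1)]
    for k,i in (("t",t),("w",d)):
        if k not in views: continue
        for j,e in enumerate(pts(p)):
            if k=="w" and j in(0,2,3): continue   # occluded
            n=np.array([c*N[j][0]-s*N[j][1],s*N[j][0]+c*N[j][1],0])
            a=w2px(i,e); q=w2px(i,e+.001*n)-a; q/=np.linalg.norm(q,axis=1,keepdims=True)
            gx,gy=[cv2.remap(m,a[:,0].astype(np.float32),a[:,1].astype(np.float32),1)[:,0] for m in G[k]]
            tot-=np.clip(-(gx*q[:,0]+gy*q[:,1]),-5,30).mean()
    return tot
for v in ("t","w","tw"):
    best=min((minimize(score,[.604+a,.22+b,-.06+0*g+g],args=(v,),method="Nelder-Mead",options=dict(initial_simplex=[[.604+a,.22+b,-.08+g],[.610+a,.22+b,-.08+g],[.604+a,.226+b,-.08+g],[.604+a,.22+b,-.05+g]])) for a in(-.006,0,.006) for b in(-.006,0,.006) for g in(-.03,0.03,.0)),key=lambda r:r.fun)
    p=best.x; e=p[:2]+np.array([np.sin(p[2]),-np.cos(p[2])])*.0545
    print(v,best.fun,p.round(4),"empty",e.round(4))
E
```

```text
rim [[0.5285, 0.1204, 0.055], [0.5527, 0.3436, 0.055], [0.6478, 0.1004, 0.055], [0.5474, 0.2259, 0.055]]
t -87.33225225551276 [ 0.6084  0.2257 -0.1003] empty [0.6029 0.1714]
w -21.69507649871605 [ 0.5991  0.2243 -0.106 ] empty [0.5934 0.1701]
tw -96.01781977906425 [ 0.5983  0.2267 -0.1074] empty [0.5925 0.1725]
```

Call:
drive_tool(
  steps=[
    [0, 0, -15, 0, 0],
    [0, 0, -30, 0, 0],
    [0, 3, -38, 0, 0],
    [0, 3, -38, 0, 0],
    [0, 3, -38, 0, 0],
    [0, 3, -38, 0, 0],
    [0, 3, -38, 0, 0],
    [0, 3, -38, 0, 0],
    [0, 3, -38, 0, 0],
    [0, 3, -38, 0, 0],
    [0, 3, -38, 0, 0],
    [0, 3, -38, 0, 0],
    [0, 3, -38, -5, 0],
    [0, 3, -38, -10, 0],
    [0, 3, -38, -10, 0],
    [0, 3, -35, -10, 0.018],
    [0, 3, -30, -10, 0],
    [0, 3, -25, -10, 0],
    [0, 2, -15, -10, 0],
    [0, 0, -5, -5, 0],
  ],
)

```text
clock: 3.28
position: [0.5108, -0.4067, 0.2199]
ee_rot: [-0.331, -3.122, 0.0]
force: [-0.9, -0.0, -0.4]
width: 1.0
gripper_force: 0.0
```

Call:
drive_tool(
  steps=[
    [0, 0, 0, 0, 0],
    [0, 0, 0, 0, 0],
  ],
)

```text
clock: 3.45
position: [0.5116, -0.4036, 0.2215]
ee_rot: [-0.327, -3.124, -0.002]
force: [-0.8, 0.8, -0.3]
width: 1.001
gripper_force: 0.0
```

```bash
python3 - <<'E'
import pickle;from h import *
d=cam("wrist"); save(d,"w2.png"); pickle.dump(d,open("w2.pkl","wb")); print(observe()["position"],observe()["ee_rot"])
g=np.array([.4965,-.4045,.066]); u=np.array([.9774,-.2113,0])
print("predicted px: edge,heel,rear",w2px(d,[g+.185*u-[0,0,.066],g+.085*u-[0,0,.066],g-.08*u]).round(0).tolist())
E
```

```text
[ 0.51193188 -0.40347231  0.22207942] [3.26083516e-01 3.12417759e+00 1.55968009e-03]
predicted px: edge,heel,rear [[310.0, 292.0], [310.0, 226.0], [309.0, 89.0]]
```

View pics/w2.png

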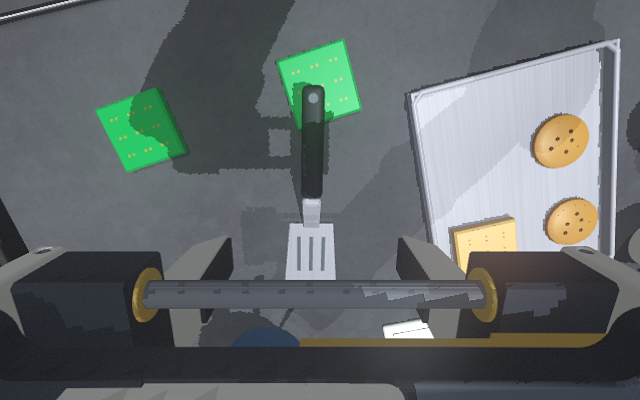

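Handle rear is at (313,87), its front at (312,198) and the heel at (311,224). All are within 4 px of prediction, so I'm descending to grasp.

Call:
drive_tool(
  steps=[
    [0, 0, -1, -15, 0],
    [0, 0, -1, -25, 0],
    [0, 0, 0, -30, 0],
    [0, 0, 0, -30, 0],
    [0, 0, 0, -30, 0],
    [0, 0, 0, -20, 0],
    [0, 0, 0, -15, 0],
    [0, 0, 0, -7, 0],
    [0, 0, 0, -3, 0],
    [0, 0, 0, 0, 0],
    [0, 0, 0, 0, 0],
  ],
)

```text
clock: 4.42
position: [0.512, -0.4072, 0.0481]
ee_rot: [0.328, 3.123, -0.001]
force: [1.2, 0.2, -0.4]
width: 1.0
gripper_force: 0.0
```

Call:
drive_tool(
  steps=[
    [0.5, 0, 0, 0, 0],
    [0.7, 0, 0, 0, 0],
    [1, 0, 0, 0, 0],
    [1, 0, 0, 0, 0],
    [1, 0, 0, 0, 0],
    [1, 0, 0, 0, 0],
    [1, 0, 0, 0, 0],
    [1, 0, 0, 0, 0],
    [1, 0, 0, 0, 0],
    [1, 0, 0, 0, 0],
  ],
  grip_force=60,
)

```text
clock: 5.25
position: [0.5111, -0.4072, 0.0467]
ee_rot: [-0.329, -3.124, -0.0]
force: [0.3, 0.8, 0.5]
width: 0.323
gripper_force: 0.0
```

Call:
drive_tool(
  steps=[
    [1, 0, 0, 0, 0],
    [1, 0, 0, 0, 0],
    [1, 0, 0, 0, 0],
    [1, 0, 0, 0, 0],
    [1, 0, 0, 0, 0],
  ],
  grip_force=60,
)

```text
clock: 5.67
position: [0.5112, -0.4071, 0.0467]
ee_rot: [-0.329, -3.124, -0.0]
force: [0.1, -0.3, -0.8]
width: 0.235
gripper_force: 59.9
```

```bash
python3 - <<'E'
import pickle;from h import *
d=pickle.load(open("w2.pkl","rb"))
p=px2w(d,[(454,231),(515,218),(409,93),(619,40)],.018); print(p.round(4).tolist())
v=p[1]-p[0];print("short near edge yaw",np.degrees(np.arctan2(-v[0],v[1])),np.linalg.norm(v)); v=p[3]-p[2];print("tray",np.degrees(np.arctan2(-v[0],v[1])),np.linalg.norm(v))
E
```

```text
[[0.6172, -0.2463, 0.018], [0.6154, -0.1715, 0.018], [0.4428, -0.2815, 0.018], [0.4368, -0.0616, 0.018]]
short near edge yaw 1.3529350382542804 0.07476591265347175
tray 1.5645018144187477 0.22003245899818272
```

Call:
drive_tool(
  steps=[
    [1, 0, 0, 4, 0],
    [1, 0, 0, 10, 0],
    [1, 0, 0, 16, 0],
    [1, 0, 0, 20, 0],
    [1, 0, 0, 15, 0],
    [1, 0, 0, 7, 0],
    [1, 0, 0, 0, 0],
    [1, 0, 0, 0, 0],
  ],
)

```text
clock: 6.33
position: [0.5112, -0.407, 0.1189]
ee_rot: [0.329, 3.124, 0.0]
force: [-0.5, 0.4, -2.1]
width: 0.231
gripper_force: 59.9
```

Call:
drive_tool(
  steps=[
    [1, -4, 6, 0, 0.01],
    [1, -6, 12, 0, 0.02],
    [1, -8, 18, 0, 0.025],
    [1, -8, 20, 0, 0.025],
    [1, -8, 20, 0, 0.025],
    [1, -8, 20, 0, 0.025],
    [1, -8, 20, 0, 0.025],
    [1, -8, 20, 0, 0.025],
    [1, -8, 20, 0, 0.02],
    [1, -7, 18, 0, 0.02],
    [1, -5, 11, 0, 0.01],
    [1, -3, 6, 0, 0.01],
    [1, 0, 2, 0, 0],
    [1, 0, 0, 0, 0],
    [1, 0, 0, 0, 0],
    [1, 0, 0, 0, 0],
  ],
)

```text
clock: 7.67
position: [0.4306, -0.2152, 0.1188]
ee_rot: [-0.045, 3.141, -0.001]
force: [0.8, -0.4, -2.1]
width: 0.232
gripper_force: 59.9
```

```bash
python3 - <<'E'
import pickle;from h import *
o=observe();print(o["position"],o["ee_rot"],o["force"],o["ft_torque"])
s=cam("side"); save(s,"s2.png"); d=cam("top"); a=cv2.resize(d["image"][140:260,270:390],(480,480),interpolation=2); w2=cv2.resize(s["image"][150:250,290:420],(312*2,480),interpolation=2)
cv2.imwrite("pics/m2.png",np.hstack([a,w2[:, :320]])[:,:,::-1])
T=R.from_rotvec(o["ee_rot"]).as_matrix(); ang=np.arctan2(T[1,1],T[0,1]); ang=(ang%np.pi)-np.pi/2; print("yaw",ang)
E
```

```text
[ 0.43055407 -0.21519219  0.11877901] [-4.54143981e-02  3.14090155e+00 -1.18920807e-03] [ 0.84123111 -0.39500659 -2.14821564] [-0.03250793  0.13369994 -0.00242599]
yaw 0.02891591632487356
```

View pics/m2.png

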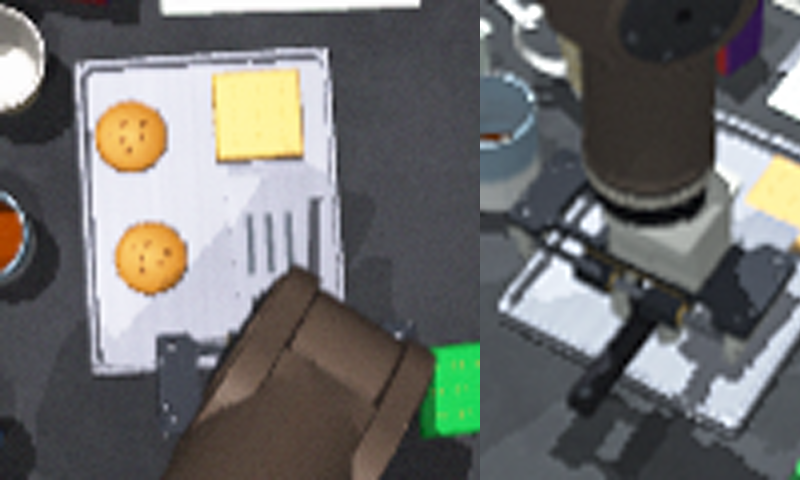

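```bash
python3 - <<'E'
import pickle;from h import *
d=pickle.load(open("top0.pkl","rb"));o=observe();p=o["position"]
Q=lambda x,y:(270+(x+.5)/4-.5,140+(y+.5)/4-.5)
print("slots top/bot",px2w(d,[Q(267.5,213),Q(272,272)],.0735).round(4).tolist())
a=.029;u=np.array([np.cos(a),np.sin(a)]); print("pred line y at those x",[ (p[1]+np.tan(a)*(x-p[0])).round(4) for x in(.57,.53)])
print("short corners",px2w(d,[Q(214,71),Q(299,70),Q(302,159),Q(217,160)],.018).round(4).tolist())
E
```

```text
slots top/bot [[0.5664, -0.2109, 0.0735], [0.5174, -0.2134, 0.0735]]
pred line y at those x [np.float64(-0.2109), np.float64(-0.2121)]
short corners [[0.696, -0.1705, 0.018], [0.6954, -0.2442, 0.018], [0.6178, -0.2448, 0.018], [0.6184, -0.1714, 0.018]]
```

Call:
drive_tool(
  steps=[
    [1, 0, 0, -5, 0],
    [1, 0, 0, -10, 0],
    [1, 0, 0, -14, 0],
    [1, 0, 0, -14, 0],
    [1, 0, 0, -12, 0],
    [1, 0, 0, -7, 0],
    [1, 0, 0, -4, 0],
    [1, 0, 0, -2, 0],
    [1, 0, 0, 0, 0],
    [1, 0, 0, 0, 0],
    [1, 0, 0, 0, 0],
  ],
)

```text
clock: 8.68
position: [0.4306, -0.2143, 0.0512]
ee_rot: [-0.047, 3.14, -0.0]
force: [-0.2, -0.1, -1.0]
width: 0.23
gripper_force: 59.9
```

Call:
drive_tool(
  steps=[
    [1, 0, 0, -1, 0],
    [1, 0, 0, 0, 0],
    [1, 0, 0, 0, 0],
  ],
)

```text
clock: 8.93
position: [0.4303, -0.2141, 0.0499]
ee_rot: [-0.048, 3.141, -0.0]
force: [0.2, -0.1, -1.3]
width: 0.231
gripper_force: 59.9
```

Call:
drive_tool(
  steps=[
    [1, 0, 0, -1, 0],
    [1, 0, 0, 0, 0],
    [1, 0, 0, 0, 0],
  ],
)

```text
clock: 9.18
position: [0.4303, -0.2142, 0.0488]
ee_rot: [-0.047, 3.141, -0.0]
force: [0.6, 1.0, -1.6]
width: 0.233
gripper_force: 59.9
```

Call:
drive_tool(
  steps=[
    [1, 0, 0, -1, 0],
    [1, 0, 0, 0, 0],
    [1, 0, 0, 0, 0],
  ],
)

```text
clock: 9.43
position: [0.43, -0.2142, 0.048]
ee_rot: [-0.047, 3.141, 0.0]
force: [-2.2, 1.0, 6.3]
width: 0.236
gripper_force: 59.9
```

```bash
python3 - <<'E'
from h import *
for i in range(3):
    d=cam("side"); o=observe(); print(o["position"].round(4),o["force"].round(2),o["ft_torque"].round(3))
E
```

```text
[ 0.43   -0.2143  0.048 ] [-3.13  0.58  5.03] [0.175 0.406 0.018]
[ 0.43   -0.2143  0.048 ] [-2.79  1.1   5.84] [0.202 0.352 0.022]
[ 0.43   -0.2142  0.048 ] [-2.5   0.35  6.05] [0.154 0.407 0.028]
```

Call:
drive_tool(
  steps=[
    [1, 2, 0, 0, 0],
    [1, 4, 0.1, 0, 0],
    [1, 4, 0.1, 0, 0],
    [1, 4, 0.1, 0, 0],
    [1, 4, 0.1, 0, 0],
    [1, 4, 0.1, 0, 0],
    [1, 3, 0.1, 0, 0],
    [1, 3, 0.1, 0, 0],
    [1, 3, 0.1, 0, 0],
    [1, 3, 0.1, 0, 0],
    [1, 3, 0.1, 0, 0],
    [1, 3, 0.1, 0, 0],
    [1, 0, 0, 0, 0],
  ],
)

```text
clock: 10.67
position: [0.4696, -0.2135, 0.0481]
ee_rot: [0.046, -3.141, -0.0]
force: [-5.2, 0.3, 8.4]
width: 0.234
gripper_force: 59.9
```

Call:
drive_tool(
  steps=[
    [1, 3, 0.1, 0, 0],
    [1, 3, 0.1, 0, 0],
    [1, 3, 0.1, 0, 0],
    [1, 3, 0.1, 0, 0],
    [1, 3, 0.1, 0, 0],
    [1, 3, 0.1, 0, 0],
    [1, 3, 0.1, 0, 0],
    [1, 3, 0.1, 0, 0],
    [1, 0, 0, 0, 0],
  ],
)

```text
clock: 11.42
position: [0.4936, -0.2128, 0.0482]
ee_rot: [0.046, -3.14, -0.0]
force: [-4.5, -0.6, 7.8]
width: 0.232
gripper_force: 59.9
```

```bash
python3 - <<'E'
from h import *
o=observe(); print(o["position"].round(4),o["ee_rot"].round(4),o["force"].round(2),o["ft_torque"].round(3))
d=cam("top"); s=cam("side"); a=cv2.resize(d["image"][140:240,280:370],(450,500),interpolation=2); b=cv2.resize(s["image"][150:250,320:390],(350,500),interpolation=2)
cv2.imwrite("pics/m3.png",np.hstack([a,b])[:,:,::-1])
E
```

```text
[ 0.4936 -0.2128  0.0482] [ 0.046  -3.1405 -0.    ] [-4.5  -0.65  7.79] [ 0.043  0.87  -0.033]
```

View pics/m3.png

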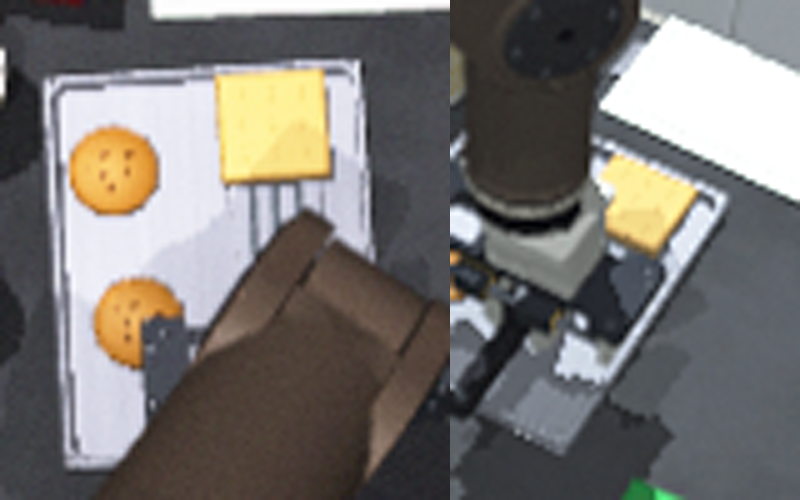

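Call:
drive_tool(
  steps=[
    [1, 3, 0.1, 0, 0],
    [1, 3, 0.1, 0, 0],
    [1, 3, 0.1, 0, 0],
    [1, 3, 0.1, 0, 0],
    [1, 3, 0.1, 0, 0],
    [1, 3, 0.1, 0, 0],
    [1, 3, 0.1, 0, 0],
    [1, 3, 0.1, 0, 0],
    [1, 3, 0.1, 0, 0],
    [1, 3, 0.1, 0, 0],
    [1, 0, 0, 0, 0],
  ],
)

```text
clock: 12.43
position: [0.5234, -0.2119, 0.0482]
ee_rot: [0.046, -3.14, 0.0]
force: [-5.4, -1.3, 8.0]
width: 0.237
gripper_force: 59.9
```

Call:
drive_tool(
  steps=[
    [1, 2, 0.1, 0, 0],
    [1, 2, 0.1, 0, 0],
    [1, 1, 0, 0, 0],
    [1, 0, 0, 0, 0],
  ],
)

```text
clock: 12.77
position: [0.5281, -0.2118, 0.0482]
ee_rot: [0.046, -3.14, -0.0]
force: [-6.6, -0.7, 8.8]
width: 0.237
gripper_force: 59.9
```

Call:
drive_tool(
  steps=[
    [1, 2, 0.1, 0, 0],
    [1, 1, 0, 0, 0],
    [1, 0, 0, 0, 0],
    [1, 0, 0, 1, 0],
    [1, 0, 0, 2, 0],
    [1, 0, 0, 2, 0],
    [1, 0, 0, 3, 0],
    [1, 0, 0, 4, 0],
    [1, 0, 0, 5, 0],
    [1, 0, 0, 6, 0],
    [1, 0, 0, 7, 0],
    [1, 0, 0, 7, 0],
    [1, 0, 0, 7, 0],
    [1, 0, 0, 6, 0],
    [1, 0, 0, 4, 0],
    [1, 0, 0, 2, 0],
    [1, 0, 0, 1, 0],
    [1, 0, 0, 0, 0],
    [1, 0, 0, 0, 0],
  ],
)

```text
clock: 14.35
position: [0.532, -0.2108, 0.1045]
ee_rot: [0.047, -3.141, -0.0]
force: [-0.9, -0.6, -3.5]
width: 0.235
gripper_force: 59.9
```

```bash
python3 - <<'E'
from h import *
o=observe(); print(o["position"].round(4),o["ee_rot"].round(4),o["force"].round(2),o["ft_torque"].round(3))
d=cam("top"); s=cam("side"); a=cv2.resize(d["image"][140:240,280:370],(450,500),interpolation=2); b=cv2.resize(s["image"][140:240,330:400],(350,500),interpolation=2)
cv2.imwrite("pics/m4.png",np.hstack([a,b])[:,:,::-1])
E
```

```text
[ 0.532  -0.2108  0.1045] [ 4.7400e-02 -3.1408e+00 -3.0000e-04] [-0.89 -0.63 -3.54] [0.025 0.292 0.026]
```

View pics/m4.png

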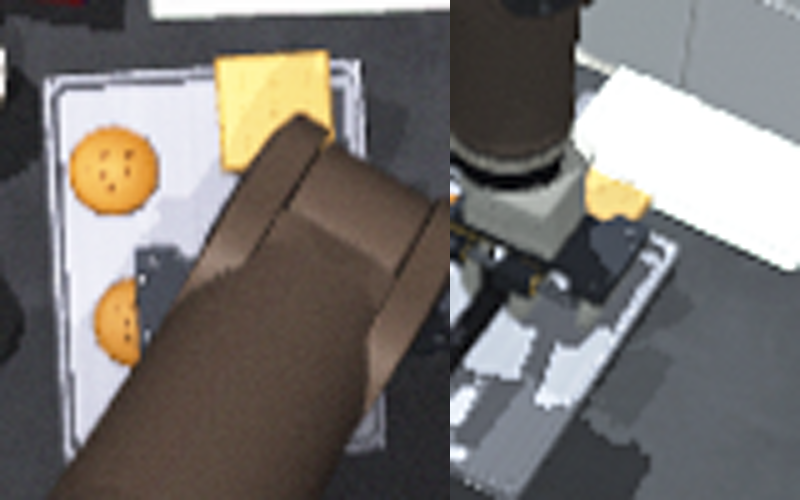

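```bash
python3 - <<'E'
import pickle;from h import *
d=pickle.load(open("top0.pkl","rb"));o=observe();p=o["position"]
im=get_image("top")["image"]; hsv=cv2.cvtColor(im,cv2.COLOR_RGB2HSV)
m=(hsv[...,1]>70)&(hsv[...,2]>120)&(hsv[...,0]>14)&(hsv[...,0]<35); w=np.zeros(m.shape,bool); w[140:180,318:352]=1
ys,xs=np.nonzero(m&w); print(xs.min(),xs.max(),ys.min(),ys.max())
Q=lambda x,y:(280+(x+.5)/5-.5,140+(y+.5)/5-.5)
c=px2w(d,[Q(215,57),Q(328,51),Q(221,171),Q(331,140)],.076)[:,:2]
print(c.round(4).tolist())
y=np.arctan2(c[0,0]-c[1,0],-(c[1,1]-c[0,1])); T=R.from_rotvec(o["ee_rot"]).as_matrix(); a=(np.arctan2(T[1,1],T[0,1])%np.pi)-np.pi/2
print("yaw short (far edge)",-y,"left edge",np.arctan2(*(c[0]-c[2])[::-1]),"tool",a,"far len",np.linalg.norm(c[0]-c[1]))
u=np.array([np.cos(a),np.sin(a)]); v=np.array([-u[1],u[0]])
ctr=(c[1]+c[2])/2; e=ctr-p[:2]; print("centre rel tool",e@u,e@v)
E
```

```text
323 346 150 174
[[0.7067, -0.1679], [0.7092, -0.2432], [0.6304, -0.1702], [0.6496, -0.2436]]
yaw short (far edge) 0.03320283937090815 left edge 0.029971294629862744 tool 0.03009269658674807 far len 0.07525228797260257
centre rel tool 0.13794986699522419 -1.1171836339016195e-06
```

Call:
drive_tool(
  steps=[
    [1, 0, 0, 2, 0],
    [1, 0, 0, 4, 0],
    [1, 0, 0, 6, 0],
    [1, 0, 0, 8, 0],
    [1, 0, 0, 9, 0],
    [1, 0, 0, 10, 0],
    [1, 0, 0, 10, 0],
    [1, 0, 0, 9, 0],
    [1, 0, 0, 7, 0],
    [1, 0, 0, 5, 0],
    [1, 0, 0, 3, 0],
    [1, 0, 0, 2, 0],
    [1, 0, 0, 0, 0],
  ],
)

```text
clock: 15.58
position: [0.5322, -0.2109, 0.1799]
ee_rot: [-0.047, 3.141, 0.0]
force: [-0.1, -0.0, -3.7]
width: 0.235
gripper_force: 59.9
```

Call:
drive_tool(
  steps=[
    [1, 0, 2, 0, 0],
    [1, -1, 5, 0, -0.002],
    [1, -1, 8, 0, -0.004],
    [1, -2, 11, 0, -0.006],
    [1, -3, 14, 0, -0.006],
    [1, -3, 17, 0, -0.006],
    [1, -3, 17, 0, -0.006],
    [1, -3, 17, 0, -0.006],
    [1, -3, 17, 0, -0.006],
    [1, -3, 17, 0, -0.006],
    [1, -3, 17, 0, -0.006],
    [1, -3, 17, 0, -0.006],
    [1, -3, 17, 0, -0.006],
    [1, -3, 17, 0, -0.006],
    [1, -3, 17, 0, -0.006],
    [1, -3, 17, 0, -0.006],
    [1, -3, 17, 0, -0.006],
    [1, -3, 17, 0, -0.006],
    [1, -3, 17, 0, -0.006],
    [1, -3, 17, 0, -0.006],
  ],
)

```text
clock: 17.25
position: [0.4793, 0.0856, 0.1796]
ee_rot: [-0.122, -3.139, -0.001]
force: [1.1, -0.1, -3.5]
width: 0.236
gripper_force: 59.9
```

Call:
drive_tool(
  steps=[
    [1, -3, 17, 0, -0.006],
    [1, -3, 17, 0, -0.006],
    [1, -3, 14, 0, -0.006],
    [1, -3, 12, 0, -0.006],
    [1, -3, 10, 0, -0.003],
    [1, -2, 8, 0, 0],
    [1, -1, 6, 0, 0],
    [1, 0, 5, 0, 0],
    [1, 0, 4, 0, 0],
    [1, 0, 2, 0, 0],
    [1, 0, 0, 0, 0],
    [1, 0, 0, 0, 0],
  ],
)

```text
clock: 18.25
position: [0.4623, 0.1787, 0.1797]
ee_rot: [0.166, 3.137, -0.0]
force: [0.1, 0.8, -3.2]
width: 0.233
gripper_force: 59.9
```

```bash
python3 - <<'E'
from h import *
o=observe(); print(o["position"].round(4),o["ee_rot"].round(4),o["force"].round(2))
d=cam("top"); s=cam("side"); a=cv2.resize(d["image"][150:230,160:260],(500,400),interpolation=2); b=cv2.resize(s["image"][110:190,220:280],(300,400),interpolation=2)
cv2.imwrite("pics/m5.png",np.hstack([a,b])[:,:,::-1])
E
```

```text
[0.4623 0.1787 0.1797] [ 1.6560e-01  3.1372e+00 -3.0000e-04] [ 0.05  0.85 -3.19]
```

View pics/m5.png

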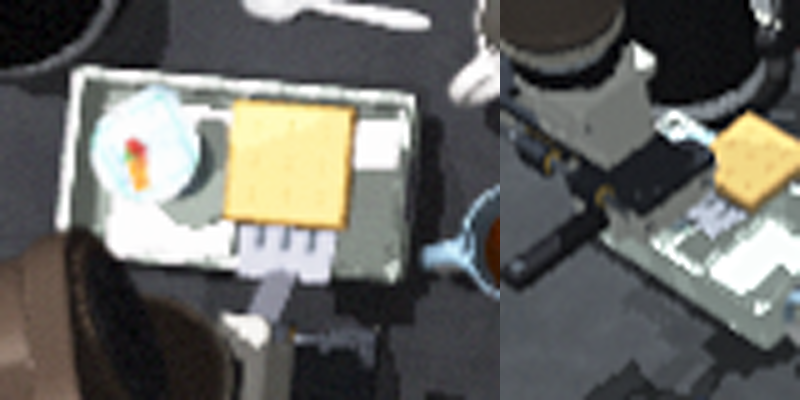

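```bash
python3 - <<'E'
from h import *
import pickle
d=cam("top"); im=d["image"]; hsv=cv2.cvtColor(im,cv2.COLOR_RGB2HSV)
m=((hsv[...,1]>70)&(hsv[...,2]>120)&(hsv[...,0]>12)&(hsv[...,0]<35)); w=np.zeros(m.shape,bool); w[165:200,200:236]=1
p=np.argwhere(m&w)[:,::-1].astype(float); q=px2w(d,p,.151)[:,:2]*1000; r=cv2.minAreaRect(q.astype(np.float32)); print("short",r,q.mean(0))
# profiles across rim, box frame guess
t=pickle.load(open("top0.pkl","rb"));g=cv2.cvtColor(t["image"],cv2.COLOR_RGB2GRAY).astype(np.float32)
a=-.105; c=np.array([.602,.226]); u=np.array([np.cos(a),np.sin(a)]); v=np.array([-u[1],u[0]])
def prof(base,dirn,along,rng):
    out=[]
    for s in rng:
        P=[np.r_[c+base*dirn*0+dirn*s+al,.055] for al in along]
        uv=w2px(t,P).astype(np.float32); out.append(cv2.remap(g,uv[:,0],uv[:,1],1).mean())
    return np.round(out).astype(int).tolist()
ks=np.linspace(-.09,.09,19)
for n,dirn,al,r0 in(("far",u,[v*k for k in ks],(.045,.080)),("near",-u,[v*k for k in ks],(.045,.080)),("left",v,[u*k for k in ks*.5],(.095,.13)),("right",-v,[u*k for k in ks*.5],(.095,.13))):
    print(n,r0,prof(0,dirn,al,np.arange(r0[0],r0[1],.0025)))
E
```

```text
short ((599.6776733398438, 162.89230346679688), (77.02081298828125, 77.86043548583984), 84.38256072998047) [596.25841822 160.84319813]
far (0.045, 0.08) [227, 206, 179, 167, 150, 140, 178, 222, 236, 180, 80, 59, 63, 67, 67]
near (0.045, 0.08) [226, 225, 232, 235, 233, 199, 119, 46, 44, 56, 65, 69, 69, 69, 69]
left (0.095, 0.13) [109, 92, 90, 99, 170, 235, 226, 166, 92, 69, 69, 69, 69, 69, 70]
right (0.095, 0.13) [253, 253, 253, 253, 253, 251, 247, 237, 231, 153, 78, 59, 37, 28, 33]
```

```bash
cat > prof.py <<'E'
from h import *
import pickle
a=-.105; c=np.array([.602,.226]); u=np.array([np.cos(a),np.sin(a)]); v=np.array([-u[1],u[0]])
def prof(t,dirn,along,rng,z=.055):
    g=cv2.cvtColor(t["image"],cv2.COLOR_RGB2GRAY).astype(np.float32); out=[]
    for s in rng:
        uv=w2px(t,[np.r_[c+dirn*s+al,z] for al in along]).astype(np.float32); out.append(cv2.remap(g,uv[:,0],uv[:,1],1).mean())
    return np.round(out).astype(int).tolist()
E
python3 - <<'E'
from prof import *
w=pickle.load(open("w1.pkl","rb")); s=pickle.load(open("side0.pkl","rb")); t=pickle.load(open("top0.pkl","rb"))
k=np.linspace(-.09,.09,37)
rg=np.arange(.045,.0801,.0015)
print("w1 near rows",[ (round(al,2),prof(w,-u,[v*x for x in np.linspace(al-.02,al+.02,9)],rg)) for al in(-.07,-.03,.03,.07)])
rg=np.arange(.04,.0801,.0025)
print("side far",prof(s,u,[v*x for x in k],rg)); print("side near",prof(s,-u,[v*x for x in k],rg))
print("top divider/right inner",prof(t,-v,[u*x for x in np.linspace(-.03,.03,13)],np.arange(-.01,.125,.0025)))
E
```

```text
w1 near rows [(-0.07, [245, 245, 245, 245, 246, 244, 241, 218, 201, 239, 233, 182, 144, 140, 141, 141, 141, 141, 140, 141, 135, 99, 81, 81]), (-0.03, [246, 243, 243, 245, 244, 241, 238, 217, 203, 241, 233, 183, 146, 142, 143, 143, 143, 142, 142, 143, 134, 100, 85, 87]), (0.03, [175, 179, 180, 185, 192, 209, 237, 224, 208, 245, 237, 181, 143, 140, 141, 141, 140, 140, 140, 142, 136, 101, 84, 83]), (0.07, [219, 222, 228, 231, 236, 238, 243, 217, 205, 246, 234, 177, 142, 140, 141, 142, 142, 142, 142, 143, 134, 97, 81, 81])]
side far [172, 172, 170, 168, 165, 163, 177, 213, 234, 221, 178, 120, 83, 73, 74, 76, 76]
side near [185, 189, 190, 193, 200, 214, 230, 240, 235, 199, 146, 130, 133, 134, 134, 133, 129]
top divider/right inner [162, 168, 177, 192, 208, 219, 184, 104, 90, 95, 113, 148, 171, 187, 206, 232, 250, 253, 253, 253, 253, 253, 253, 253, 253, 253, 253, 253, 253, 253, 253, 253, 253, 253, 253, 253, 253, 253, 253, 253, 253, 253, 253, 253, 253, 253, 253, 251, 248, 236, 227, 156, 77, 56]
```

Call:
drive_tool(
  steps=[
    [1, 0, 1, 0, 0],
    [1, -0.5, 2, -1, 0],
    [1, -0.5, 2, -3, 0],
    [1, -0.5, 1.5, -5, 0],
    [1, 0, 1, -7, 0],
    [1, 0, 0, -8, 0],
    [1, 0, 0, -8, 0],
    [1, 0, 0, -7, 0],
    [1, 0, 0, -6, 0],
    [1, 0, 0, -5, 0],
    [1, 0, 0, -4, 0],
    [1, 0, 0, -2, 0],
    [1, 0, 0, -1, 0],
    [1, 0, 0, 0, 0],
    [1, 0, 0, 0, 0],
    [1, 0, 0, 0, 0],
  ],
)

```text
clock: 19.73
position: [0.4609, 0.1867, 0.123]
ee_rot: [0.165, 3.137, 0.001]
force: [-0.1, -0.5, -2.7]
width: 0.232
gripper_force: 59.9
```

```bash
python3 - <<'E'
from h import *
o=observe(); print(o["position"].round(4),o["ee_rot"].round(4),o["force"].round(2),o["dq"].round(3))
d=cam("top"); s=cam("side"); im=d["image"]; hsv=cv2.cvtColor(im,cv2.COLOR_RGB2HSV)
m=((hsv[...,1]>70)&(hsv[...,2]>120)&(hsv[...,0]>12)&(hsv[...,0]<35)); w=np.zeros(m.shape,bool); w[165:205,200:240]=1
p=np.argwhere(m&w)[:,::-1].astype(float); q=px2w(d,p,.095)[:,:2]*1000; print(cv2.minAreaRect(q.astype(np.float32)))
a=cv2.resize(im[150:230,160:260],(500,400),interpolation=2); b=cv2.resize(s["image"][115:195,220:280],(300,400),interpolation=2)
# overlay expected shortbread target outline on the top crop is left out; mark compartment
a=a.copy(); al=-.105; u=np.array([np.cos(al),np.sin(al)]); v=np.array([-u[1],u[0]]); c=np.array([.5983,.1713])
uv=w2px(d,[np.r_[c+sx*.056*u+sy*.053*v,.055] for sx,sy in((1,1),(1,-1),(-1,-1),(-1,1))]); uv=((uv-[160,150]+.5)*5-.5).round().astype(int)
cv2.polylines(a,[uv.reshape(-1,1,2)],True,(255,0,0),1)
cv2.imwrite("pics/m6.png",np.hstack([a,b])[:,:,::-1])
E
```

```text
[0.4609 0.1867 0.123 ] [1.6460e-01 3.1368e+00 6.0000e-04] [-0.13 -0.55 -2.7 ] [-0.    -0.     0.002 -0.001 -0.     0.001  0.   ]
((597.7033081054688, 170.89126586914062), (76.60363006591797, 76.7608642578125), 85.2363052368164)
```

View pics/m6.png

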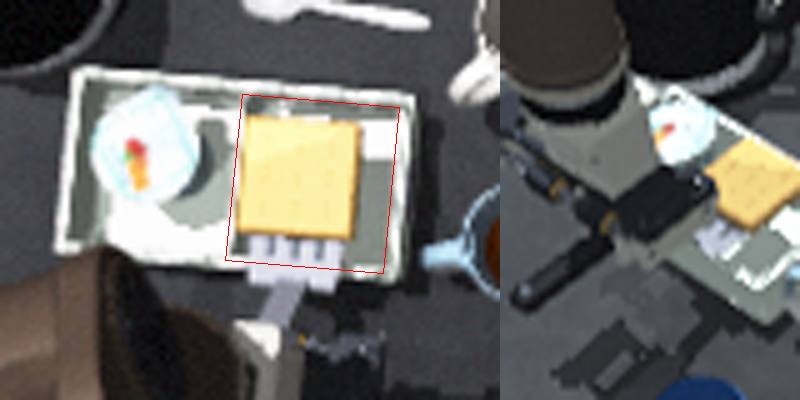

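The shortbread sits centred inside the projected mouth of the compartment (red outline). It measures (0.5977, 0.1709) against a target of (0.598, 0.171), and it is square to within about 0.02 rad. The turner is clear of the box and pot.

```bash
python3 -c "
from cell import arm; print(arm.sign_off())"
```

```text
the job is handed in; nothing more can be done
None
```

The job is handed in with the shortbread on the turner, held level about 2 cm above the rim of the lunch box's empty side. It measured within 1 mm of the target centre I had worked out and about 0.02 rad off square. That centre itself is uncertain by up to about 5 mm towards or away from the robot, because the cameras disagreed on the box position. No verdict came back from the judging.

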